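# Clamp the filter cartridge in the cam-lock test clamp

## Robot

A 6-joint arm with a two-finger parallel gripper is mounted at the origin on the work surface. World frame = base frame: x ahead of the robot, y to its left, z up, the work surface at z = 0. Lengths are in m, angles in rad, forces in N, time in s.
With the tool pointing down it reaches from about 0.3 to 0.875 m from the base axis. Payload 6.4 kg.
Tool frame: the origin (TCP) lies at the centre of the arm's flange, where the gripper is bolted on; the fingertips stand 173 mm ahead of it and the grasp point (between the pads) lies 155 mm ahead of it; z points along the fingers, x is the direction in which the jaws open and shut, and the axes are right-handed (so a half turn about z gives the same grasp; the last joint's range is limited). The gripper opens to 85 mm and grips with 20 to 120 N. Pads are 22 mm wide; open, the fingers measure 114 mm over their backs; the gripper's body (76 mm by 85 mm) begins 54 mm behind the grasp point. The pads swing forward as they close: fully open they stand 13 mm farther back than shut.
Start: joints at [-1.526, 0.181, 1.607, -0, 1.354, -0.206], TCP at [0.143, -0.557, 0.405] pointing down, gripper open.
Joint ranges: [-2.99, 2.99], [-0.89, 2.07], [0.3, 2.58], [-1.14, 4.28], [0, 2.63], [-3.12, 3.12]. Speed limits (rad/s): [2.57, 2.57, 3.01, 3.14, 3.14, 3.14].

## Interface

Orientations are given as a unit quaternion [w, x, y, z].
In Python, from bench import ctrl gives the robot as it stands. The module is installed in compiled form; this text tells all that it offers.
- The arm moves only by the tool move_arm, never from a script. Its argument "moves" is a list of rows, each an object of numbers: "gripper": the opening in per cent of the stroke, from 0 (shut) to 100 (fully open); "x", "y", "z": the shift along the tool's x, y, z in cm; "roll": the turn about the tool's z in degrees. In form: [{"gripper": .., "x": .., "y": .., "z": .., "roll": ..}, ...]. A call has 1 to 5 rows; each row shifts and turns the commanded pose from where the row before left it, along the tool's axes as they then stand; what a row does not reach is not made up. A row lasts 1/8 s, in which the tool goes at most 62.5 mm and 10.7 degrees, less where a joint would pass 70% of its speed; a pose out of reach is approached as far as the arm can. A call is refused whole if a number of a shift passes 6.25 or a number of a turn 10.7, either way. A call with a gripper value outside its range is refused whole. The fingers move at their own pace and stop on an object; the grip force is fixed at half the most. Time passes only in rows, so rows that do not move let the fingers close. It gives the time, the measured TCP pose, the force and the opening at its end, in the units of the state.
- ctrl.get_obs(): the state, without advancing time (a new reading comes with each control period).
- ctrl.camera(name): name is "scene" or "top"; returns a dict with "img" (420x560x3 uint8, red, green, blue), "fx", "fy", "cx", "cy" (pixels), "D" ([k1, k2, p1, p2, k3] as OpenCV has them; the pictures are not rectified), "world_from_camera" (4x4, takes a point from camera to world coordinates). Camera axes: x right, y up, looking along -z (the intrinsics and any distortion apply to the point x, -y, -z); pixel columns grow to the right and rows downward; lengths in m; the calibration is good to about 2 mm. A picture is of the moment at which its call begins. There is no depth.
- ctrl.hand_in(): hands the job in, once; it reports no verdict.
The state is a dict: "time_s": time; "q": joint angles; "dq": joint speeds; "joint_efforts": joint torques, N m; "eef_pos": TCP position; "eef_rot": TCP orientation; "wrist_force": force on the tool from outside, world axes, zero at the start; "torque": the same for the moment, N m; "opening": opening from 0.0 (shut) to 1.0 (fully open).
Only numpy, scipy, OpenCV 4.12 (cv2) and the standard library are available. Lean on these libraries where they do the work, as an engineer would, in place of code of your own. Each camera call takes 0.05 s, during which the arm holds its last target. There are 200 camera calls.

## Task

Mount the filter cartridge in the cam-lock clamp: flip the red lever up to free the sliding jaw, draw the jaw fully open, then stand the cartridge upright on the bed, centred between the jaws with its two narrow (dark-padded) sides facing them, and let go of it. With the lever still up, slide the jaw in until the cartridge is held snugly between both jaws, then flip the lever fully down again to lock it. The dock's cheeks leave only the narrow sides free to grip and the jaws cover those same sides, so on the way you will need to set it down (the blue mat is kept clear for that) and take it again by its broad sides; do not drop or topple it, and leave the bottles, jar, beaker and tools where they are.

Things in the scene. Friction and masses are not known exactly. Their poses are not given: they have to be found in the camera images.
- clamp: Fixed bench clamp: grey base plate 100 mm (x) by 210 mm (y), 22 mm high, from y -52 to 158 mm. Origin on the bench under the spot where the clamped cartridge stands; z up; y is the sliding direction. Fixed steel jaw at -y, sliding steel jaw on a blue carriage (72 mm wide, with the red cam lever) at +y; the x sides between the jaws are open.
- fixed_jaw (a point): Top middle of the fixed jaw's face, clamp (0, -30, 137) mm. The jaw is a plate 44 mm wide in x, 16 mm thick, its face looking to +y. Axes as the clamp's.
- jaw_face (a point): Top middle of the sliding jaw's face, clamp z = 137 mm; moves with the jaw. The jaw is a plate 44 mm wide in x, 16 mm thick, its face looking to -y; its rear face is 35 mm from the lever's side. Axes as the clamp's.
- bed (a point): Point on the clamp's bed (22 mm above the bench, black pad) where the clamped cartridge's underside centre belongs; axes as the clamp's.
- jaw (a joint): Sliding jaw, m, 0 to 0.032, growing as it opens to clamp +y. Its face is at clamp y = 0.020 + value, so the opening is 0.050 + value: 60 mm (value 0.010) on the cartridge, 82 mm fully open. Lever up: slides with about 3 N (up to 12 N pushing the cartridge along), stays where left, can be drawn either way by the raised lever held across its sides. Lever flat: the cam brakes it firmly (over 25 N).
- lever (a joint): Cam lever, rad: 0 = level, pointing to clamp -x, locked; 1.57 upright; 1.75 end stop, free. The cam grips the rail below about 0.6. Stays where left; needs up to about 12 N at its grip near the locked end, 2 N elsewhere. Its axle is parallel to clamp y, at clamp x = 0, y = 0.080 + jaw value, z = 0.073.
- lever_grip (a point): Middle of the red grip at the lever's end, 95 mm from the axle, 46 mm long along the lever, 18 mm wide (clamp y), 16 mm thick; the arm inboard is 12 mm wide. At lever angle a: clamp x = -0.095 cos a, z = 0.073 + 0.095 sin a. Pinched across its width from above it pivots between the finger pads as it swings.
- cartridge: Filter cartridge: upright aluminium block 48 mm (x) by 60 mm (y) by 110 mm tall, orange band, brass port 24 mm across standing 10 mm above its top; 0.3 to 0.65 kg. Origin: centre of its underside. Narrow sides (48 mm wide, dark steel pads) face +-y and go against the jaws; broad sides (60 mm wide) face +-x. Either way round is right. Starts standing in the dock.
- dock: Fixed grey storage dock, plate 100 (x) by 84 (y) by 8 mm; the cartridge stands on it, axes nearly parallel. Origin: centre of its underside. White cheeks with inner faces at x = +-28 mm, 52 mm wide in y, 123 mm tall, cover the cartridge's broad sides to 5 mm above its top; lips at y = +-36 mm are 13 mm tall. Lift straight up 125 mm to clear it.
- mat: Fixed blue mat, 150 mm square, 3 mm thick, kept clear for setting the cartridge down. Origin at the centre of its underside.
- amber_bottle: Bystander: amber glass bottle, 60 mm across, 130 mm tall, standing loose. Origin at its underside centre.
- white_jar: Bystander: white jar with blue cap, 56 mm across, 70 mm tall, standing loose. Origin at its underside centre.
- beaker: Bystander: white beaker, 70 mm across, 90 mm tall, standing loose. Origin at its underside centre.
- green_bottle: Bystander: green plastic bottle, 64 mm across, 150 mm tall, standing loose. Origin at its underside centre.
- wrench: Bystander: steel wrench, 170 mm long, lying loose on the bench along its own x. Origin at its underside.
- screwdriver: Bystander: yellow-handled screwdriver, 180 mm long, lying loose along its own x. Origin at its underside.

How it is judged:
On the way, in this order (a step that is already met when the one before it is completed fails the run):
1. the lever has been flipped up and the jaw is free (value of joint lever above 1.1 rad), for 0.1 s.
2. the sliding jaw has been drawn wide open (past 24 mm) (value of joint jaw above 0.024 m and value of joint lever above 0.7 rad), for 0.1 s.
3. the cartridge stands upright on the bed between the open jaws, the right way, let go (x of cartridge in the frame of bed between -0.01 and 0.01 m and z of cartridge in the frame of bed between -0.004 and 0.004 m and y of cartridge in the frame of bed between -0.006 and 0.026 m and angle between cartridge's own z axis and vertical below 0.07 rad and angle between the y axis of cartridge and the y axis of clamp, either way round below 0.14 rad and value of joint jaw above 0.0135 m and contact force between the fingers and cartridge below 0.3 N), for 0.2 s.
4. the jaw has been slid in onto the cartridge with the lever still up (x of cartridge in the frame of bed between -0.01 and 0.01 m and z of cartridge in the frame of bed between -0.004 and 0.004 m and y of cartridge in the frame of bed above -0.006 m and angle between cartridge's own z axis and vertical below 0.07 rad and angle between the y axis of cartridge and the y axis of clamp, either way round below 0.14 rad and value of joint jaw below 0.013 m and value of joint lever above 0.7 rad), for 0.1 s.
5. the lever has been flipped down, locking the jaw (value of joint lever below 0.2 rad), for 0.2 s.
At the end, for the whole second after the job is handed in: Cartridge upright (4 deg) on the bed (4 mm), at rest, let go, centred across the jaws within 10 mm, its y axis along the clamp's within 8 deg, clamped with at most 3 mm play (jaw 0.007 to 0.013, cartridge y within 6 mm of bed), lever below 0.2 rad; bystanders moved under 30 mm (x of cartridge in the frame of bed between -0.01 and 0.01 m and z of cartridge in the frame of bed between -0.004 and 0.004 m and y of cartridge in the frame of bed between -0.006 and 0.006 m and angle between cartridge's own z axis and vertical below 0.07 rad and angle between the y axis of cartridge and the y axis of clamp, either way round below 0.14 rad and value of joint jaw between 0.007 and 0.013 m and value of joint lever below 0.2 rad and linear speed of cartridge below 0.02 m/s and contact force between the fingers and cartridge below 0.3 N and distance of each of amber_bottle, white_jar, beaker, wrench, screwdriver, green_bottle from where it was at the start of the episode below 0.03 m); the robot touches nothing.
It fails at once if the cartridge is dropped (falls freely faster than 0.4 m/s) (linear speed of cartridge above 0.4 m/s and contact force between the fingers and cartridge below 0.05 N).
It fails at once if the cartridge is toppled (angle between cartridge's own z axis and vertical above 0.6 rad).
It fails at once if a bystander is pushed more than 30 mm or knocked over (distance of any of amber_bottle, white_jar, beaker, wrench, screwdriver, green_bottle from where it was at the start of the episode above 0.03 m or angle between any of amber_bottle, white_jar, beaker, green_bottle's own z axis and vertical above 0.4 rad).
It also fails if it takes over 72 s, if anything falls off the work surface, if the arm or the gripper's body presses on something with over 40 N, if the wrist force passes 120 N, or if a joint passes its speed limit or range.

## Working session

There is one attempt and no reset: what is moved stays moved. The work goes in short steps, Python scripts to look and compute and a tool call to move; the robot and the scene stay as the last step left them, time stands still between calls to the robot, and variables do not carry over. Pictures are saved under pics/ and viewed, about 8 in all and at most 12, crops included, and the job is handed in when it is done.

Besides the shell and the picture viewer there is one more tool, called after "Request:" in YAML: its name, and indented under it one key for each argument. move_arm: Moves the arm, as the interface text tells. Its arguments: {"type":"object","properties":{"moves":{"type":"array","items":{"type":"object","properties":{"gripper":{"type":"number"},"x":{"type":"number"},"y":{"type":"number"},"z":{"type":"number"},"roll":{"type":"number"}}}}},"required":["moves"]}

```bash
mkdir -p pics; python3 - <<'E'
from bench import ctrl
import cv2,json,numpy as np
o=ctrl.get_obs();print({k:np.round(v,3).tolist() for k,v in o.items()})
for n in("scene","top"):
    c=ctrl.camera(n);cv2.imwrite(f"pics/{n}0.png",cv2.resize(c["img"][:,:,::-1],(800,600),interpolation=cv2.INTER_CUBIC))
    np.save(f"pics/{n}0.npy",c["img"]);print(n,c["fx"],c["fy"],c["cx"],c["cy"],np.round(c["D"],4),np.round(c["world_from_camera"],3).tolist())
E
```

```text
{'time_s': 0.0, 'q': [-1.526, 0.182, 1.608, -0.0, 1.354, -0.206], 'dq': [0.0, 0.001, -0.003, -0.0, -0.001, 0.0], 'joint_efforts': [0.002, -44.487, -35.133, -0.0, 0.009, -0.0], 'eef_pos': [0.143, -0.557, 0.404], 'eef_rot': [-0.001, 0.79, -0.613, -0.001], 'wrist_force': [0.429, 0.142, -0.056], 'torque': [0.001, -0.023, 0.004], 'opening': 1.001}
scene 472.9694659795774 472.9694659795774 270.6850216832348 215.52798385699634 [-0.1644  0.      0.      0.      0.    ] [[-0.028, -0.649, 0.76, 1.726], [1.0, -0.018, 0.022, 0.001], [-0.001, 0.761, 0.649, 1.102], [0.0, 0.0, 0.0, 1.0]]
top 504.0754509430963 504.0754509430963 283.01572734536103 209.25644188911843 [-0.1832  0.      0.      0.      0.    ] [[0.006, 0.995, -0.104, 0.442], [-1.0, 0.005, -0.008, -0.006], [-0.007, 0.104, 0.995, 1.446], [0.0, 0.0, 0.0, 1.0]]
```

View pics/top0.png

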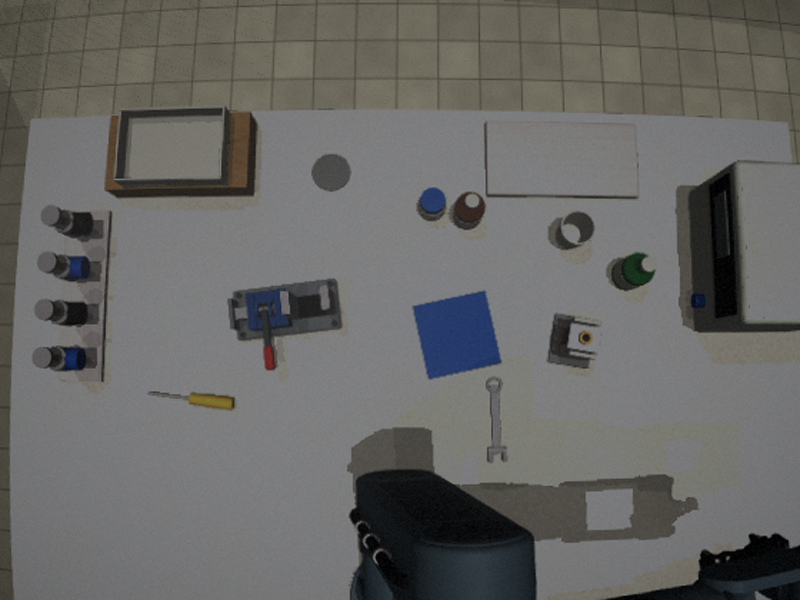

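View pics/scene0.png

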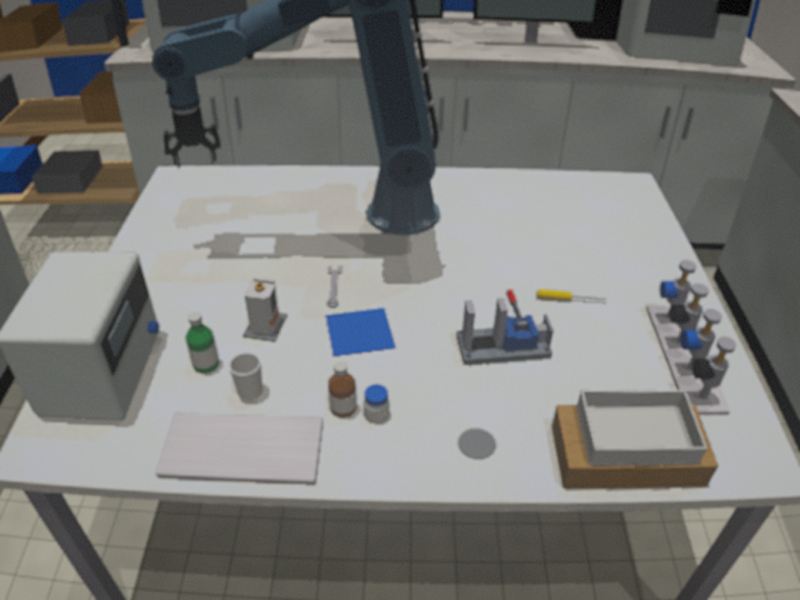

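The top view shows the clamp at about (285,310), the mat at (457,335) and the dock with the cartridge at (577,340), in 800-wide pixels. The lever points to world -x and the sliding jaw is on the world +y side. Next I'll enlarge these to measure them.

```bash
cat > h.py <<'E'
import numpy as np,cv2
from bench import ctrl
def cal(n):
    c=ctrl.camera(n);return c
def proj(c,P):
    W=np.linalg.inv(np.array(c["world_from_camera"]));P=np.atleast_2d(P);Q=P@W[:3,:3].T+W[:3,3]
    Q=Q*[1,-1,-1];K=np.array([[c["fx"],0,c["cx"]],[0,c["fy"],c["cy"]],[0,0,1.]])
    return cv2.projectPoints(Q.reshape(-1,1,3),np.zeros(3),np.zeros(3),K,np.array(c["D"],float))[0].reshape(-1,2)
def unproj(c,uv,z):
    K=np.array([[c["fx"],0,c["cx"]],[0,c["fy"],c["cy"]],[0,0,1.]]);T=np.array(c["world_from_camera"])
    p=cv2.undistortPoints(np.array(uv,float).reshape(-1,1,2),K,np.array(c["D"],float)).reshape(-1,2)
    d=np.c_[p[:,0],-p[:,1],-np.ones(len(p))]@T[:3,:3].T;o=T[:3,3]
    return o+d*((z-o[2])/d[:,2])[:,None]
def crop(img,u,v,w,W,H):
    s=W/w;h=H/s;M=np.array([[s,0,-u*s],[0,s,-v*s]])
    o=cv2.warpAffine(img[:,:,::-1].copy(),M,(W,H),flags=cv2.INTER_CUBIC)
    for k in range(int(np.ceil(u/10)*10),int(u+w)+1,10):
        x=int((k-u)*s);cv2.line(o,(x,0),(x,6),(0,255,255),1);cv2.putText(o,str(k),(x-8,16),0,.33,(0,255,255),1)
    for k in range(int(np.ceil(v/10)*10),int(v+h)+1,10):
        y=int((k-v)*s);cv2.line(o,(0,y),(6,y),(0,255,255),1);cv2.putText(o,str(k),(8,y+4),0,.33,(0,255,255),1)
    return np.clip(o.astype(float)*1.4,0,255).astype(np.uint8)
E
python3 - <<'E'
from h import *
t=np.load("pics/top0.npy");s=np.load("pics/scene0.npy")
a=np.hstack([crop(t,156,190,92,400,300),crop(t,370,208,64,400,300)])
b=np.hstack([crop(s,316,195,75,400,300),crop(s,160,185,64,400,300)])
cv2.imwrite("pics/q1.png",np.vstack([a,b]))
E
```

```text
(no output)
```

View pics/q1.png

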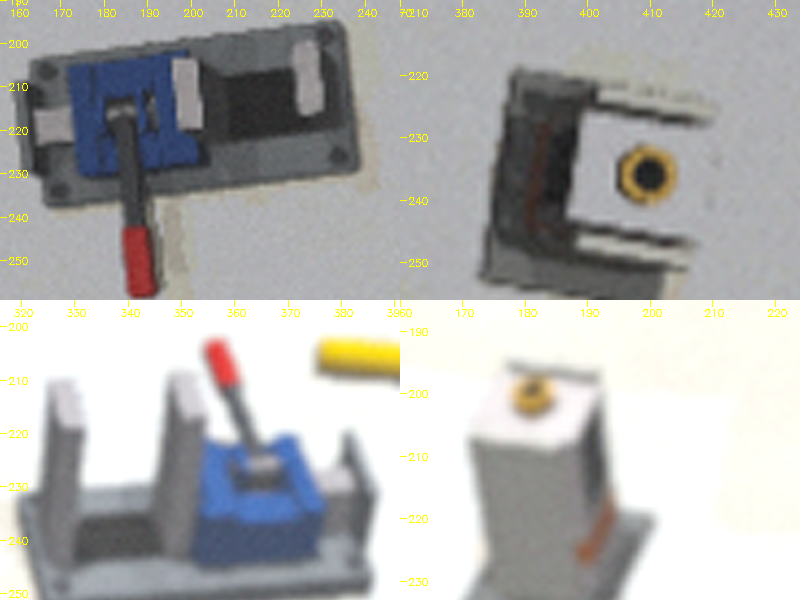

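```bash
cat >> h.py <<'E'
def fit(obs,x0,rt=True):
    from scipy.optimize import least_squares
    def T(p,P): 
        c,s=np.cos(p[2]),np.sin(p[2]);return np.c_[P[:,0]*c-P[:,1]*s+p[0],P[:,0]*s+P[:,1]*c+p[1],P[:,2]]
    def r(p): return np.concatenate([(proj(c,T(p,np.array(P,float)/1000))-np.array(uv)).ravel() for c,P,uv in obs])
    s=least_squares(r,x0,loss="soft_l1");return s.x,r(s.x).reshape(-1,2)
E
python3 - <<'E'
from h import *
T=cal("top");S=cal("scene")
TL=lambda L:[(156+x/4.348,190+y/4.348) for x,y in L]; TR=lambda L:[(370+(x-400)/6.25,208+y/6.25) for x,y in L]
SL=lambda L:[(316+x/5.333,195+(y-300)/5.333) for x,y in L]; SR=lambda L:[(160+(x-400)/6.25,185+(y-300)/6.25) for x,y in L]
v=8
obs=[(T,[(50,-52,22),(-50,-52,22),(-50,158,22),(50,158,22),(0,-38,137),(-95,80+v,81)],TL([(343,22),(359,170),(47,207),(30,62),(308,79),(140,262)])),
 (S,[(0,-38,137)],SL([(66,403)]))]
for vv in(0,10):
    p,r=fit([(T,obs[0][1][:5],obs[0][2][:5]),obs[1],],[.4,.3,.1]);
print("clamp",p.round(4),r.round(1).tolist())
c,s=np.cos(p[2]),np.sin(p[2])
def loc(w): d=w[:,:2]-p[:2];return np.c_[d[:,0]*c+d[:,1]*s,-d[:,0]*s+d[:,1]*c].round(4).tolist()
print("slide jaw top centre T/S",loc(unproj(T,TL([(187,94)]),.137)),loc(unproj(S,SL([(186,397)]),.137)))
print("lever grip",loc(unproj(T,TL([(140,262)]),.081)))
print("port",unproj(T,TR([(648,176)]),.128).round(4),unproj(S,SR([(534,391)]),.128).round(4))
w=unproj(T,TR([(480,283),(512,68)]),.008);print("dock edge",w.round(4),w.mean(0),np.linalg.norm(w[1]-w[0]),-np.arctan2(*(w[1]-w[0])[[1,0]][::1])*-1)
w=unproj(T,TR([(570,240),(582,112)]),.118);print("cart edge",w.round(4),w.mean(0),np.linalg.norm(w[1]-w[0]),np.arctan2((w[1]-w[0])[1],(w[1]-w[0])[0]))
m=[(c0*.7,r0*.7) for c0,r0 in[(414,306),(487,291),(500,363),(428,378)]];w=unproj(T,m,.003);print("mat",w.round(3).tolist(),w.mean(0).round(3))
for n,a,z in[("amber",(470,203),.13),("wrench",(495,420),0),("green",(649,262),.15),("beaker",(576,229),.09),("screwdr",(192,399),.01),("jar",(432,199),.07)]:print(n,unproj(T,[(a[0]*.7,a[1]*.7)],z).round(3))
E
```

```text
clamp [0.5762 0.1888 0.1314] [[-0.1, -0.6], [0.3, 0.1], [-0.5, 0.6], [-0.0, -0.5], [0.4, -0.1], [0.3, -0.9]]
slide jaw top centre T/S [[0.0002, 0.0371]] [[0.0063, 0.0329]]
lever grip [[-0.0945, 0.0874]]
port [[ 0.5102 -0.33    0.128 ]] [[ 0.5125 -0.3311  0.128 ]]
dock edge [[ 0.4672 -0.2804  0.008 ]
 [ 0.5662 -0.2964  0.008 ]] [ 0.51669944 -0.2884257   0.008     ] 0.10021153774573936 -0.16044885470443976
cart edge [[ 0.4835 -0.2983  0.118 ]
 [ 0.538  -0.3042  0.118 ]] [ 0.51074644 -0.30125892  0.118     ] 0.054795968225747796 -0.1081484483573277
mat [[0.579, -0.014, 0.003], [0.61, -0.161, 0.003], [0.465, -0.186, 0.003], [0.435, -0.042, 0.003]] [ 0.522 -0.101  0.003]
amber [[ 0.761 -0.117  0.13 ]]
wrench [[ 0.351 -0.177  0.   ]]
green [[ 0.649 -0.449  0.15 ]]
beaker [[ 0.722 -0.326  0.09 ]]
screwdr [[0.387 0.434 0.01 ]]
jar [[ 0.783 -0.047  0.07 ]]
```

```bash
cat >> h.py <<'E'
from scipy.spatial.transform import Rotation as Ro
CL=np.array([.5762,.1888]);CY=.1314
def clw(x,y): c,s=np.cos(CY),np.sin(CY);return CL+[x*c-y*s,x*s+y*c]
def ax(a):a=np.radians(a);return np.array([[np.cos(a),np.sin(a),0],[np.sin(a),-np.cos(a),0],[0,0,-1]])
def tell(*wps):
    o=ctrl.get_obs();w=o["eef_rot"];R=Ro.from_quat([w[1],w[2],w[3],w[0]]).as_matrix();p=np.array(o["eef_pos"])
    a=np.degrees(np.arctan2(R[1,0],R[0,0]));print("t",round(o["time_s"],2),"pos",p.round(4),"xang",round(a,2),"tilt",R[:2,2].round(4),"F",np.round(o["wrist_force"],1),"open",round(o["opening"],3),"q",np.round(o["q"],2))
    for x,y,z,g in wps:
        d=ax(g).T@(np.array([x,y,z])-p)*100;print(" ->",np.round([x,y,z],4),"roll",round(a-g,2),"shift cm",d.round(2),"norm",round(np.linalg.norm(d),1));p=np.array([x,y,z]);a=g
E
python3 - <<'E'
from h import *
A=np.degrees(CY)-90
x,y=clw(-.095,.0875);print(x,y)
tell((.47,-.2,.40,A),(x,y,.36,A),(x,y,.228,A))
E
```

```text
0.4705545110914302 0.26309859132762375
t 0.2 pos [ 0.1427 -0.5569  0.4041] xang -75.63 tilt [-0.0001  0.0011] F [ 0.  -0.1 -0.1] open 0.998 q [-1.53  0.18  1.61 -0.    1.35 -0.21]
 -> [ 0.47 -0.2   0.4 ] roll 6.84 shift cm [-31.09 -37.12   0.41] norm 48.4
 -> [0.4706 0.2631 0.36  ] roll 0.0 shift cm [-45.9   -6.12   4.  ] norm 46.5
 -> [0.4706 0.2631 0.228 ] roll 0.0 shift cm [ 0.   0.  13.2] norm 13.2
```

Request:
move_arm:
  moves:
    - {"roll":6.84}
    - {"x":-3.9,"y":-4.6}
    - {"x":-3.9,"y":-4.6}
    - {"x":-3.9,"y":-4.6}
    - {"x":-3.9,"y":-4.6}

```text
validation failed for argument at $.mo...
```

Request:
move_arm:
  moves:
    - {"x":-3.9,"y":-4.6,"gripper":60}
    - {"x":-3.9,"y":-4.6}
    - {"x":-3.9,"y":-4.6}
    - {"x":-3.9,"y":-4.6}
    - {"x":-5.7,"y":-0.8,"z":0.5}

```text
validation failed for argument at $.mo...
```

Request:
move_arm:
  moves:
    - {"x":-5.7,"y":-0.8,"z":0.5}
    - {"x":-5.7,"y":-0.8,"z":0.5}
    - {"x":-5.7,"y":-0.8,"z":0.5}
    - {"x":-5.7,"y":-0.8,"z":0.5}
    - {"x":-5.7,"y":-0.8,"z":0.5}

```text
validation failed for argument at $.mo...
```

```bash
python3 - <<'E'
from h import *
A=np.degrees(CY)-90
x,y=clw(-.095,.0875)
tell((x,y,.36,A),(x,y,.228,A))
E
```

```text
t 0.2 pos [ 0.1427 -0.5569  0.4041] xang -75.63 tilt [-0.0001  0.0011] F [ 0.  -0.1 -0.1] open 0.998 q [-1.53  0.18  1.61 -0.    1.35 -0.21]
 -> [0.4706 0.2631 0.36  ] roll 6.84 shift cm [-76.99 -43.24   4.41] norm 88.4
 -> [0.4706 0.2631 0.228 ] roll 0.0 shift cm [ 0.   0.  13.2] norm 13.2
```

All five fields are probably required in each row.

Request:
move_arm:
  moves:
    - {"gripper":100,"x":0,"y":0,"z":0,"roll":6.84}
    - {"gripper":60,"x":-3.9,"y":-4.6,"z":0,"roll":0}
    - {"gripper":60,"x":-3.9,"y":-4.6,"z":0,"roll":0}
    - {"gripper":60,"x":-3.9,"y":-4.6,"z":0,"roll":0}
    - {"gripper":60,"x":-3.9,"y":-4.6,"z":0,"roll":0}

```text
time_s: 0.82
eef_pos: [0.3056, -0.3767, 0.4046]
eef_rot: [-0.0, 0.752, -0.659, 0.0]
wrist_force: [0.6, -0.6, -0.1]
opening: 0.599
```

Request:
move_arm:
  moves:
    - {"gripper":60,"x":-3.9,"y":-4.6,"z":0,"roll":0}
    - {"gripper":60,"x":-3.9,"y":-4.6,"z":0,"roll":0}
    - {"gripper":60,"x":-3.9,"y":-4.6,"z":0,"roll":0}
    - {"gripper":60,"x":-3.9,"y":-4.6,"z":0,"roll":0}
    - {"gripper":60,"x":-5.7,"y":-0.8,"z":0.4,"roll":0}

```text
time_s: 1.45
eef_pos: [0.4689, -0.1405, 0.4009]
eef_rot: [-0.0, 0.752, -0.659, 0.001]
wrist_force: [-0.7, 1.4, -0.6]
opening: 0.604
```

Request:
move_arm:
  moves:
    - {"gripper":60,"x":-5.7,"y":-0.8,"z":0.4,"roll":0}
    - {"gripper":60,"x":-5.7,"y":-0.8,"z":0.4,"roll":0}
    - {"gripper":60,"x":-5.7,"y":-0.8,"z":0.4,"roll":0}
    - {"gripper":60,"x":-5.7,"y":-0.8,"z":0.4,"roll":0}
    - {"gripper":60,"x":-5.7,"y":-0.8,"z":0.4,"roll":0}

```text
time_s: 2.08
eef_pos: [0.4691, 0.1477, 0.3807]
eef_rot: [-0.0, 0.752, -0.659, 0.0]
wrist_force: [0.5, -0.7, -0.9]
opening: 0.6
```

```bash
python3 - <<'E'
from h import *
A=np.degrees(CY)-90
x,y=clw(-.095,.0875)
tell((x,y,.36,A),(x,y,.228,A))
E
```

```text
t 2.08 pos [0.4691 0.1477 0.3807] xang -82.47 tilt [ 0.0006 -0.0001] F [ 0.5 -0.7 -0.9] open 0.6 q [ 0.06  0.02  1.84 -0.    1.29  1.5 ]
 -> [0.4706 0.2631 0.36  ] roll -0.0 shift cm [-11.42  -1.66   2.07] norm 11.7
 -> [0.4706 0.2631 0.228 ] roll 0.0 shift cm [ 0.   0.  13.2] norm 13.2
```

Request:
move_arm:
  moves:
    - {"gripper":60,"x":-5.7,"y":-0.83,"z":1.0,"roll":0}
    - {"gripper":60,"x":-5.7,"y":-0.83,"z":1.0,"roll":0}
    - {"gripper":60,"x":0,"y":0,"z":5,"roll":0}
    - {"gripper":60,"x":0,"y":0,"z":5,"roll":0}
    - {"gripper":60,"x":0,"y":0,"z":3.2,"roll":0}

```text
time_s: 2.7
eef_pos: [0.4698, 0.2611, 0.226]
eef_rot: [0.001, 0.752, -0.659, -0.001]
wrist_force: [0.4, -1.2, 0.8]
opening: 0.605
```

```bash
python3 - <<'E'
from h import *
A=np.degrees(CY)-90
x,y=clw(-.095,.0875)
tell((x,y,.228,A))
a=np.hstack([crop(cal("top")["img"],156,190,92,400,300),crop(cal("scene")["img"],316,170,75,400,300)])
cv2.imwrite("pics/q2.png",a)
E
```

```text
t 2.7 pos [0.4698 0.2611 0.226 ] xang -82.43 tilt [-0.0031 -0.0009] F [ 0.4 -1.2  0.8] open 0.605 q [ 0.29  0.33  1.82 -0.    0.99  1.72]
 -> [0.4706 0.2631 0.228 ] roll 0.04 shift cm [-0.19 -0.1  -0.2 ] norm 0.3
```

View pics/q2.png

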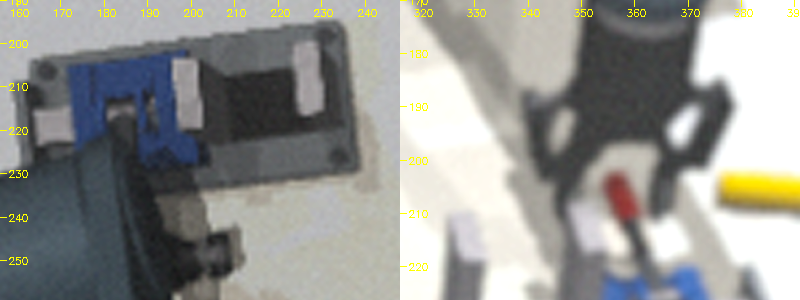

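The red grip lies between the open fingers: at about (358,205) in the scene view, with the fingers at (345,205) and (369,205). I'll close on it.

Request:
move_arm:
  moves:
    - {"gripper":0,"x":-0.15,"y":-0.1,"z":-0.2,"roll":0}
    - {"gripper":0,"x":0,"y":0,"z":0,"roll":0}
    - {"gripper":0,"x":0,"y":0,"z":0,"roll":0}
    - {"gripper":0,"x":0,"y":0,"z":0,"roll":0}

```text
time_s: 3.3
eef_pos: [0.4727, 0.2636, 0.2331]
eef_rot: [-0.003, 0.752, -0.659, 0.001]
wrist_force: [-0.0, 5.5, 0.7]
opening: 0.198
```

```bash
python3 - <<'E'
from h import *
tell()
a=np.radians([0,10,20,30,40,50,60,70,80,90,97])
P=np.c_[-95*np.cos(a),95*np.sin(a)]/10
print("clamp x+, z+ per step (cm)",np.diff(P,axis=0).round(2).tolist())
E
```

```text
t 3.3 pos [0.4727 0.2636 0.2331] xang -82.48 tilt [0.0045 0.0028] F [-0.   5.5  0.7] open 0.198 q [0.29 0.33 1.81 0.   1.   1.73]
clamp x+, z+ per step (cm) [[0.14, 1.65], [0.43, 1.6], [0.7, 1.5], [0.95, 1.36], [1.17, 1.17], [1.36, 0.95], [1.5, 0.7], [1.6, 0.43], [1.65, 0.14], [1.16, -0.07]]
```

Request:
move_arm:
  moves:
    - {"gripper":0,"x":0,"y":-0.14,"z":-1.65,"roll":0}
    - {"gripper":0,"x":0,"y":-0.43,"z":-1.6,"roll":0}
    - {"gripper":0,"x":0,"y":-0.7,"z":-1.5,"roll":0}
    - {"gripper":0,"x":0,"y":-0.95,"z":-1.36,"roll":0}
    - {"gripper":0,"x":0,"y":0,"z":0,"roll":0}

```text
time_s: 3.92
eef_pos: [0.4945, 0.2658, 0.2934]
eef_rot: [-0.001, 0.752, -0.659, 0.001]
wrist_force: [0.7, 2.3, -0.8]
opening: 0.193
```

```bash
python3 - <<'E'
from h import *
tell()
A=np.degrees(CY)-90
a=np.radians(40);x,y=clw(-.095*np.cos(a),.0875);tell((x,y,.228+.095*np.sin(a),A))
E
```

```text
t 3.92 pos [0.4945 0.2658 0.2934] xang -82.49 tilt [0.0023 0.001 ] F [ 0.7  2.3 -0.8] open 0.193 q [0.28 0.28 1.73 0.   1.13 1.72]
t 3.92 pos [0.4945 0.2658 0.2934] xang -82.49 tilt [0.0023 0.001 ] F [ 0.7  2.3 -0.8] open 0.193 q [0.28 0.28 1.73 0.   1.13 1.72]
 -> [0.4926 0.266  0.2891] roll -0.02 shift cm [-0.05  0.19  0.43] norm 0.5
```

Request:
move_arm:
  moves:
    - {"gripper":0,"x":0,"y":-1.17,"z":-1.15,"roll":0}
    - {"gripper":0,"x":0,"y":-1.36,"z":-0.85,"roll":0}
    - {"gripper":0,"x":0,"y":-1.5,"z":-0.6,"roll":0}
    - {"gripper":0,"x":0,"y":-1.6,"z":-0.35,"roll":0}
    - {"gripper":0,"x":0,"y":-1.65,"z":-0.1,"roll":0}

```text
time_s: 4.55
eef_pos: [0.5663, 0.2753, 0.3242]
eef_rot: [0.0, 0.752, -0.659, -0.0]
wrist_force: [-2.9, 1.2, -3.0]
opening: 0.178
```

```bash
python3 - <<'E'
from h import *
A=np.degrees(CY)-90
x,y=clw(.0,.0875);tell((x,y,.325,A))
a=np.hstack([crop(cal("top")["img"],156,180,92,400,300),crop(cal("scene")["img"],316,170,75,400,300)])
cv2.imwrite("pics/q3.png",a)
E
```

```text
t 4.55 pos [0.5663 0.2753 0.3242] xang -82.43 tilt [-0.0007 -0.0003] F [-2.9  1.2 -3. ] open 0.178 q [ 0.26  0.38  1.53 -0.    1.23  1.7 ]
 -> [0.5647 0.2755 0.325 ] roll 0.04 shift cm [-0.04  0.16 -0.08] norm 0.2
```

View pics/q3.png

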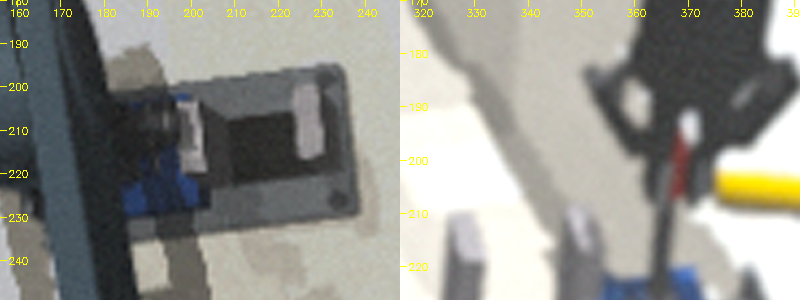

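The lever now stands upright, with its red grip between the fingers at about (369,200). Next I'll draw the jaw open, which is tool -x.

Request:
move_arm:
  moves:
    - {"gripper":0,"x":-0.6,"y":0,"z":0,"roll":0}
    - {"gripper":0,"x":-0.6,"y":0,"z":0,"roll":0}
    - {"gripper":0,"x":-0.6,"y":0,"z":0,"roll":0}
    - {"gripper":0,"x":-0.5,"y":0,"z":0,"roll":0}
    - {"gripper":0,"x":0,"y":0,"z":0,"roll":0}

```text
time_s: 5.28
eef_pos: [0.5629, 0.2986, 0.3239]
eef_rot: [-0.001, 0.752, -0.659, 0.001]
wrist_force: [-0.0, -0.3, 5.1]
opening: 0.169
```

```bash
python3 - <<'E'
from h import *
tell()
a=np.hstack([crop(cal("top")["img"],156,180,92,400,300),crop(cal("scene")["img"],316,180,75,400,300)])
cv2.imwrite("pics/q4.png",a)
E
```

```text
t 5.28 pos [0.5629 0.2986 0.3239] xang -82.42 tilt [0.0029 0.0007] F [-0.  -0.3  5.1] open 0.169 q [ 0.3   0.39  1.51 -0.    1.23  1.74]
```

View pics/q4.png

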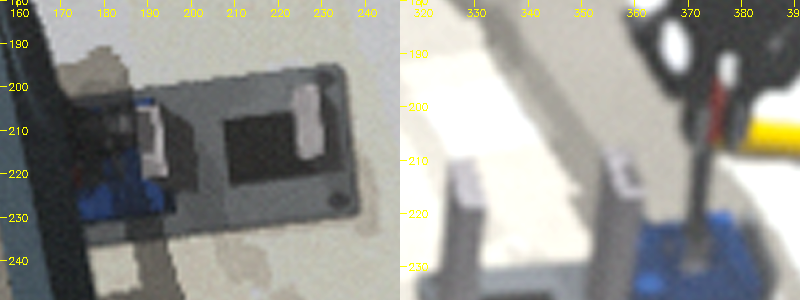

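Request:
move_arm:
  moves:
    - {"gripper":0,"x":-0.3,"y":0,"z":0,"roll":0}
    - {"gripper":50,"x":0,"y":0,"z":0,"roll":0}
    - {"gripper":50,"x":0,"y":0,"z":0,"roll":0}
    - {"gripper":50,"x":0,"y":0,"z":-4,"roll":0}
    - {"gripper":50,"x":0,"y":0,"z":-5,"roll":0}

```text
time_s: 6.0
eef_pos: [0.5619, 0.3009, 0.4114]
eef_rot: [0.002, 0.752, -0.659, -0.001]
wrist_force: [0.6, 0.7, -0.3]
opening: 0.501
```

```bash
python3 - <<'E'
from h import *
tell((.511,-.3305,.40,-98),(.511,-.3305,.241,-98))
E
```

```text
t 6.0 pos [0.5619 0.3009 0.4114] xang -82.48 tilt [-0.0038 -0.0008] F [ 0.6  0.7 -0.3] open 0.501 q [0.31 0.31 1.43 0.   1.4  1.75]
 -> [ 0.511  -0.3305  0.4   ] roll 15.52 shift cm [63.23 -3.74  1.14] norm 63.4
 -> [ 0.511  -0.3305  0.241 ] roll 0 shift cm [ 0.   0.  15.9] norm 15.9
```

Request:
move_arm:
  moves:
    - {"gripper":100,"x":0,"y":0,"z":0,"roll":7.76}
    - {"gripper":100,"x":0,"y":0,"z":0,"roll":7.76}
    - {"gripper":100,"x":4,"y":-0.25,"z":0,"roll":0}
    - {"gripper":100,"x":5.5,"y":-0.32,"z":0.1,"roll":0}
    - {"gripper":100,"x":5.5,"y":-0.32,"z":0.1,"roll":0}

```text
time_s: 6.62
eef_pos: [0.55, 0.1501, 0.41]
eef_rot: [0.0, -0.656, 0.754, 0.0]
wrist_force: [0.3, -0.3, -0.7]
opening: 0.997
```

Request:
move_arm:
  moves:
    - {"gripper":100,"x":5.5,"y":-0.32,"z":0.1,"roll":0}
    - {"gripper":100,"x":5.5,"y":-0.32,"z":0.1,"roll":0}
    - {"gripper":100,"x":5.5,"y":-0.32,"z":0.1,"roll":0}
    - {"gripper":100,"x":5.5,"y":-0.32,"z":0.1,"roll":0}
    - {"gripper":100,"x":5.5,"y":-0.32,"z":0.1,"roll":0}

```text
time_s: 7.25
eef_pos: [0.5276, -0.1249, 0.4053]
eef_rot: [0.0, -0.656, 0.755, -0.0]
wrist_force: [0.3, -0.4, -0.5]
opening: 1.003
```

Request:
move_arm:
  moves:
    - {"gripper":100,"x":5.5,"y":-0.32,"z":0.1,"roll":0}
    - {"gripper":100,"x":5.5,"y":-0.32,"z":0.1,"roll":0}
    - {"gripper":100,"x":5.5,"y":-0.32,"z":0.1,"roll":0}
    - {"gripper":100,"x":4,"y":-0.2,"z":0,"roll":0}
    - {"gripper":100,"x":0,"y":0,"z":0,"roll":0}

```text
time_s: 7.88
eef_pos: [0.5103, -0.3307, 0.4017]
eef_rot: [-0.0, -0.655, 0.756, 0.0]
wrist_force: [0.4, 0.3, -0.3]
opening: 1.0
```

```bash
python3 - <<'E'
from h import *
tell((.511,-.3305,.40,-98),(.511,-.3305,.241,-98))
a=np.hstack([crop(cal("top")["img"],156,180,92,400,300),crop(cal("scene")["img"],316,180,75,400,300)])
cv2.imwrite("pics/q5.png",a)
E
```

```text
t 7.88 pos [ 0.5103 -0.3307  0.4017] xang -98.22 tilt [-0.0002  0.    ] F [ 0.4  0.3 -0.3] open 1.0 q [-0.77  0.26  1.52 -0.    1.36  0.94]
 -> [ 0.511  -0.3305  0.4   ] roll -0.22 shift cm [-0.03 -0.07  0.17] norm 0.2
 -> [ 0.511  -0.3305  0.241 ] roll 0 shift cm [ 0.   0.  15.9] norm 15.9
```

View pics/q5.png

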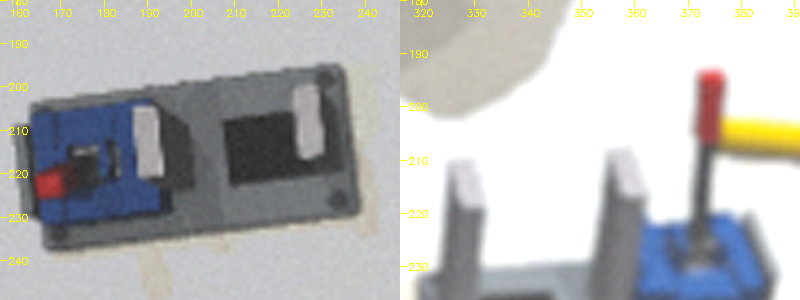

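The lever is upright with its grip at (167,222) in the top view, and the jaw is drawn to the carriage's end with its top at (190,213). Now I'll descend onto the cartridge in the dock.

Request:
move_arm:
  moves:
    - {"gripper":100,"x":0,"y":-0.07,"z":5,"roll":0}
    - {"gripper":100,"x":0,"y":0,"z":5,"roll":0}
    - {"gripper":100,"x":0,"y":0,"z":3.5,"roll":0}
    - {"gripper":100,"x":0,"y":0,"z":2.5,"roll":0}
    - {"gripper":100,"x":0,"y":0,"z":0,"roll":0}

```text
time_s: 8.6
eef_pos: [0.5114, -0.3259, 0.2401]
eef_rot: [-0.0, -0.657, 0.754, 0.003]
wrist_force: [0.1, 0.3, -0.3]
opening: 1.004
```

Request:
move_arm:
  moves:
    - {"gripper":0,"x":0,"y":0,"z":0,"roll":0}
    - {"gripper":0,"x":0,"y":0,"z":0,"roll":0}
    - {"gripper":0,"x":0,"y":0,"z":0,"roll":0}
    - {"gripper":0,"x":0,"y":0,"z":0,"roll":0}

```text
time_s: 9.1
eef_pos: [0.5125, -0.3288, 0.2446]
eef_rot: [0.0, -0.656, 0.755, -0.002]
wrist_force: [-0.8, 0.1, 7.1]
opening: 0.692
```

```bash
python3 - <<'E'
from h import *
tell((.511,-.3305,.241,-98))
E
```

```text
t 9.1 pos [ 0.5125 -0.3288  0.2446] xang -98.0 tilt [ 0.003  -0.0024] F [-0.8  0.1  7.1] open 0.692 q [-0.77  0.44  1.63  0.    1.07  0.95]
 -> [ 0.511  -0.3305  0.241 ] roll 0.0 shift cm [0.19 0.13 0.36] norm 0.4
```

Request:
move_arm:
  moves:
    - {"gripper":0,"x":0,"y":0,"z":-2,"roll":0}
    - {"gripper":0,"x":0,"y":0,"z":-3,"roll":0}
    - {"gripper":0,"x":0,"y":0,"z":-3.5,"roll":0}
    - {"gripper":0,"x":0,"y":0,"z":-3.5,"roll":0}
    - {"gripper":0,"x":0,"y":0,"z":-2,"roll":0}

```text
time_s: 9.72
eef_pos: [0.5119, -0.3281, 0.3851]
eef_rot: [0.0, -0.656, 0.755, -0.001]
wrist_force: [-0.7, -0.2, -4.4]
opening: 0.698
```

Request:
move_arm:
  moves:
    - {"gripper":0,"x":0,"y":0,"z":0,"roll":0}

```text
time_s: 9.85
eef_pos: [0.512, -0.3283, 0.3841]
eef_rot: [0.0, -0.656, 0.755, -0.002]
wrist_force: [1.4, -0.1, -5.0]
opening: 0.698
```

```bash
python3 - <<'E'
from h import *
tell((.522,-.101,.3825,-98),(.522,-.101,.246,-98))
E
```

```text
t 9.85 pos [ 0.512  -0.3283  0.3841] xang -97.99 tilt [ 0.0024 -0.0022] F [ 1.4 -0.1 -5. ] open 0.698 q [-0.77  0.27  1.54  0.    1.33  0.95]
 -> [ 0.522  -0.101   0.3825] roll 0.01 shift cm [-22.64   2.17   0.16] norm 22.7
 -> [ 0.522 -0.101  0.246] roll 0 shift cm [ 0.    0.   13.65] norm 13.6
```

Request:
move_arm:
  moves:
    - {"gripper":0,"x":-4,"y":0.4,"z":0,"roll":0}
    - {"gripper":0,"x":-5.5,"y":0.53,"z":0,"roll":0}
    - {"gripper":0,"x":-5.5,"y":0.53,"z":0,"roll":0}
    - {"gripper":0,"x":-4.6,"y":0.44,"z":0,"roll":0}
    - {"gripper":0,"x":-3,"y":0.27,"z":0,"roll":0}

```text
time_s: 10.48
eef_pos: [0.5209, -0.0989, 0.3801]
eef_rot: [-0.001, -0.657, 0.754, 0.002]
wrist_force: [1.2, 0.8, -4.1]
opening: 0.697
```

Request:
move_arm:
  moves:
    - {"gripper":0,"x":0,"y":0,"z":0,"roll":-7.75}
    - {"gripper":0,"x":0,"y":0,"z":3,"roll":-7.75}
    - {"gripper":0,"x":0,"y":0,"z":4,"roll":0}
    - {"gripper":0,"x":0,"y":0,"z":4,"roll":0}
    - {"gripper":0,"x":0,"y":0,"z":2,"roll":0}

```text
time_s: 11.1
eef_pos: [0.5197, -0.1004, 0.2478]
eef_rot: [0.001, 0.752, -0.659, -0.004]
wrist_force: [-0.2, 0.3, -4.4]
opening: 0.695
```

Request:
move_arm:
  moves:
    - {"gripper":0,"x":0,"y":0,"z":0.7,"roll":0}
    - {"gripper":0,"x":0,"y":0,"z":0.3,"roll":0}

```text
time_s: 11.35
eef_pos: [0.5215, -0.1013, 0.2417]
eef_rot: [0.0, 0.752, -0.659, -0.001]
wrist_force: [-0.1, -0.6, -4.6]
opening: 0.694
```

```bash
python3 - <<'E'
from h import *
tell((.522,-.101,.24,-82.5))
E
```

```text
t 11.35 pos [ 0.5215 -0.1013  0.2417] xang -82.49 tilt [-0.0011  0.0005] F [-0.1 -0.6 -4.6] open 0.694 q [-0.42  0.3   1.83  0.    1.01  1.02]
 -> [ 0.522 -0.101  0.24 ] roll 0.01 shift cm [-0.02 -0.05  0.17] norm 0.2
```

Request:
move_arm:
  moves:
    - {"gripper":0,"x":0,"y":0,"z":0.2,"roll":0}
    - {"gripper":0,"x":0,"y":0,"z":0.15,"roll":0}
    - {"gripper":0,"x":0,"y":0,"z":0,"roll":0}

```text
time_s: 11.72
eef_pos: [0.5221, -0.1015, 0.2396]
eef_rot: [-0.0, 0.752, -0.659, 0.001]
wrist_force: [0.2, -0.7, -0.6]
opening: 0.7
```

Request:
move_arm:
  moves:
    - {"gripper":0,"x":0,"y":0,"z":0.15,"roll":0}
    - {"gripper":0,"x":0,"y":0,"z":0,"roll":0}

```text
time_s: 11.98
eef_pos: [0.5223, -0.1016, 0.2395]
eef_rot: [-0.0, 0.752, -0.659, 0.001]
wrist_force: [-4.6, 1.3, 12.3]
opening: 0.696
```

Request:
move_arm:
  moves:
    - {"gripper":100,"x":0,"y":0,"z":0,"roll":0}
    - {"gripper":100,"x":0,"y":0,"z":0,"roll":0}
    - {"gripper":100,"x":0,"y":0,"z":0,"roll":0}
    - {"gripper":100,"x":0,"y":0,"z":-4,"roll":0}
    - {"gripper":100,"x":0,"y":0,"z":-5,"roll":0}

```text
time_s: 12.6
eef_pos: [0.5212, -0.1012, 0.3269]
eef_rot: [0.001, 0.752, -0.659, -0.002]
wrist_force: [1.0, 0.4, -0.2]
opening: 0.997
```

Request:
move_arm:
  moves:
    - {"gripper":100,"x":0,"y":0,"z":-1,"roll":-10}
    - {"gripper":100,"x":0,"y":0,"z":0,"roll":-10}
    - {"gripper":100,"x":0,"y":0,"z":0,"roll":-10}
    - {"gripper":100,"x":0,"y":0,"z":0,"roll":-10}
    - {"gripper":100,"x":0,"y":0,"z":0,"roll":-10}

```text
time_s: 13.22
eef_pos: [0.5217, -0.1013, 0.3371]
eef_rot: [-0.0, 0.961, -0.277, -0.0]
wrist_force: [0.1, 0.6, 0.2]
opening: 1.002
```

Request:
move_arm:
  moves:
    - {"gripper":100,"x":0,"y":0,"z":0,"roll":-10}
    - {"gripper":100,"x":0,"y":0,"z":0,"roll":-10}
    - {"gripper":100,"x":0,"y":0,"z":0,"roll":-10}
    - {"gripper":100,"x":0,"y":0,"z":0,"roll":-10}
    - {"gripper":100,"x":0,"y":0,"z":0,"roll":0}

```text
time_s: 13.85
eef_pos: [0.5217, -0.1013, 0.3371]
eef_rot: [-0.0, 0.998, 0.065, -0.0]
wrist_force: [0.3, -0.6, -0.0]
opening: 1.001
```

```bash
python3 - <<'E'
from h import *
tell((.522,-.101,.238,7.53))
a=np.hstack([crop(cal("top")["img"],290,190,75,400,300),crop(cal("scene")["img"],220,175,75,400,300)])
cv2.imwrite("pics/q6.png",a)
E
```

```text
t 13.85 pos [ 0.5217 -0.1013  0.3371] xang 7.42 tilt [-0.0002  0.0001] F [ 0.3 -0.6 -0. ] open 1.001 q [-0.42  0.16  1.78  0.    1.21 -0.54]
 -> [ 0.522 -0.101  0.238] roll -0.11 shift cm [ 0.04 -0.03  9.91] norm 9.9
```

View pics/q6.png

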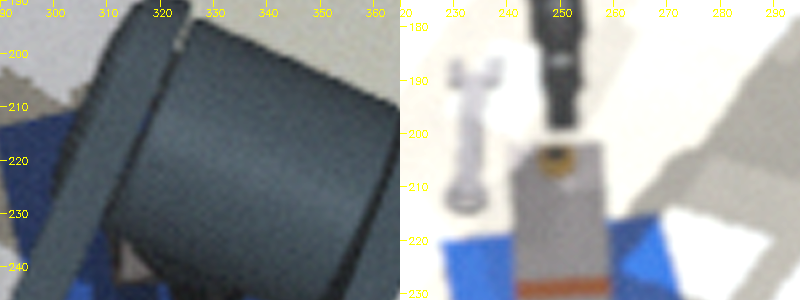

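The cartridge stands upright on the mat at (253,210) in the scene crop, its broad face under the turned gripper. Next I'll descend and regrip it.

Request:
move_arm:
  moves:
    - {"gripper":100,"x":0,"y":0,"z":4,"roll":0}
    - {"gripper":100,"x":0,"y":0,"z":4,"roll":0}
    - {"gripper":100,"x":0,"y":0,"z":1.8,"roll":0}
    - {"gripper":100,"x":0,"y":0,"z":0,"roll":0}
    - {"gripper":0,"x":0,"y":0,"z":0,"roll":0}

```text
time_s: 14.58
eef_pos: [0.5225, -0.1017, 0.2407]
eef_rot: [0.001, 0.998, 0.065, 0.001]
wrist_force: [1.2, -1.0, 1.1]
opening: 0.819
```

Request:
move_arm:
  moves:
    - {"gripper":0,"x":0,"y":0,"z":0,"roll":0}
    - {"gripper":0,"x":0,"y":0,"z":0,"roll":0}
    - {"gripper":0,"x":0,"y":0,"z":0,"roll":0}
    - {"gripper":0,"x":0,"y":0,"z":0,"roll":0}
    - {"gripper":0,"x":0,"y":0,"z":0,"roll":0}

```text
time_s: 15.2
eef_pos: [0.5226, -0.1016, 0.2411]
eef_rot: [0.001, 0.998, 0.065, 0.002]
wrist_force: [0.8, -0.3, 6.1]
opening: 0.549
```

Request:
move_arm:
  moves:
    - {"gripper":0,"x":0,"y":0,"z":-2,"roll":0}
    - {"gripper":0,"x":0,"y":0,"z":-4,"roll":0}
    - {"gripper":0,"x":0,"y":0,"z":-5,"roll":0}
    - {"gripper":0,"x":0,"y":0,"z":-5,"roll":0}
    - {"gripper":0,"x":0,"y":0,"z":-2,"roll":0}

```text
time_s: 15.82
eef_pos: [0.5219, -0.1014, 0.4228]
eef_rot: [0.001, 0.998, 0.065, 0.002]
wrist_force: [-0.1, 0.0, -5.3]
opening: 0.556
```

```bash
python3 - <<'E'
from h import *
x,y=clw(0,.011)
tell((x,y,.418,7.53),(x,y,.26,7.53))
E
```

```text
t 15.82 pos [ 0.5219 -0.1014  0.4228] xang 7.51 tilt [ 0.0043 -0.0019] F [-0.1  0.  -5.3] open 0.556 q [-0.42  0.07  1.7  -0.    1.37 -0.55]
 -> [0.5748 0.1997 0.418 ] roll -0.02 shift cm [  9.18 -29.16   0.48] norm 30.6
 -> [0.5748 0.1997 0.26  ] roll 0.0 shift cm [ 0.   0.  15.8] norm 15.8
```

Request:
move_arm:
  moves:
    - {"gripper":0,"x":1.2,"y":-3.5,"z":0,"roll":0}
    - {"gripper":0,"x":1.6,"y":-5.2,"z":0,"roll":0}
    - {"gripper":0,"x":1.7,"y":-5.3,"z":0,"roll":0}
    - {"gripper":0,"x":1.7,"y":-5.3,"z":0,"roll":0}
    - {"gripper":0,"x":1.6,"y":-5.2,"z":0,"roll":0}

```text
time_s: 16.45
eef_pos: [0.5667, 0.1535, 0.4188]
eef_rot: [0.0, 0.998, 0.065, -0.001]
wrist_force: [1.2, -0.6, -3.5]
opening: 0.559
```

Request:
move_arm:
  moves:
    - {"gripper":0,"x":1.35,"y":-4.06,"z":0,"roll":0}
    - {"gripper":0,"x":0,"y":0,"z":0,"roll":0}
    - {"gripper":0,"x":0,"y":0,"z":0,"roll":0}

```text
time_s: 16.82
eef_pos: [0.5747, 0.1936, 0.4186]
eef_rot: [0.0, 0.998, 0.066, -0.001]
wrist_force: [-0.2, -0.8, -3.7]
opening: 0.556
```

```bash
python3 - <<'E'
from h import *
x,y=clw(0,.005)
tell((x,y,.418,7.53),(x,y,.26,7.53))
a=np.hstack([crop(cal("top")["img"],156,170,92,400,300),crop(cal("scene")["img"],306,165,85,400,300)])
cv2.imwrite("pics/q7.png",a)
E
```

```text
t 16.82 pos [0.5747 0.1936 0.4186] xang 7.54 tilt [-0.0015 -0.0008] F [-0.2 -0.8 -3.7] open 0.556 q [ 0.13  0.24  1.51 -0.    1.39 -0.  ]
 -> [0.5755 0.1938 0.418 ] roll 0.01 shift cm [ 0.09 -0.    0.06] norm 0.1
 -> [0.5755 0.1938 0.26  ] roll 0.0 shift cm [ 0.   0.  15.8] norm 15.8
```

View pics/q7.png

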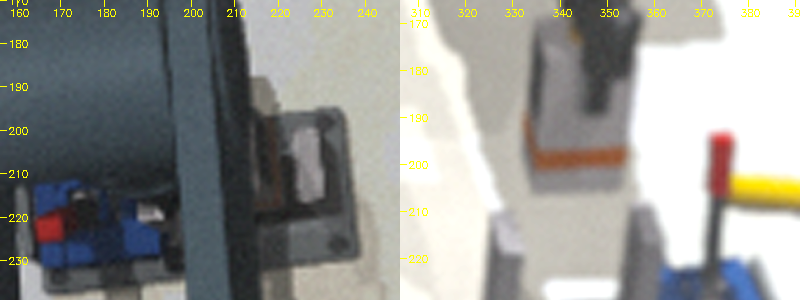

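The cartridge hangs above the gap: its underside is at (333–353, 205), between the jaw tops at (327,215) and (357,220). I'll lower it in steps.

Request:
move_arm:
  moves:
    - {"gripper":0,"x":0.09,"y":0,"z":2,"roll":0}
    - {"gripper":0,"x":0,"y":0,"z":2.5,"roll":0}
    - {"gripper":0,"x":0,"y":0,"z":2,"roll":0}
    - {"gripper":0,"x":0,"y":0,"z":1,"roll":0}
    - {"gripper":0,"x":0,"y":0,"z":1,"roll":0}

```text
time_s: 17.55
eef_pos: [0.5762, 0.1937, 0.3339]
eef_rot: [-0.0, 0.998, 0.065, 0.0]
wrist_force: [-0.3, 0.3, -3.3]
opening: 0.557
```

Request:
move_arm:
  moves:
    - {"gripper":0,"x":0,"y":0,"z":1.5,"roll":0}
    - {"gripper":0,"x":0,"y":0,"z":2,"roll":0}
    - {"gripper":0,"x":0,"y":0,"z":1.5,"roll":0}
    - {"gripper":0,"x":0,"y":0,"z":1,"roll":0}
    - {"gripper":0,"x":0,"y":0,"z":0,"roll":0}

```text
time_s: 18.18
eef_pos: [0.5757, 0.1939, 0.2731]
eef_rot: [0.0, 0.998, 0.065, -0.001]
wrist_force: [0.0, -0.2, -3.8]
opening: 0.557
```

```bash
python3 - <<'E'
from h import *
x,y=clw(0,.005)
tell((x,y,.26,7.53))
E
```

```text
t 18.18 pos [0.5757 0.1939 0.2731] xang 7.51 tilt [-0.002  -0.0002] F [ 0.  -0.2 -3.8] open 0.557 q [ 0.13  0.4   1.62  0.    1.13 -0.  ]
 -> [0.5755 0.1938 0.26  ] roll -0.02 shift cm [-0.01  0.01  1.31] norm 1.3
```

Request:
move_arm:
  moves:
    - {"gripper":0,"x":0,"y":0,"z":0.6,"roll":0}
    - {"gripper":0,"x":0,"y":0,"z":0.4,"roll":0}
    - {"gripper":0,"x":0,"y":0,"z":0.2,"roll":0}
    - {"gripper":0,"x":0,"y":0,"z":0,"roll":0}

```text
time_s: 18.68
eef_pos: [0.5759, 0.1939, 0.2622]
eef_rot: [0.0, 0.998, 0.066, -0.0]
wrist_force: [0.4, 0.5, -4.3]
opening: 0.561
```

Request:
move_arm:
  moves:
    - {"gripper":0,"x":0,"y":0,"z":0.1,"roll":0}
    - {"gripper":0,"x":0,"y":0,"z":0,"roll":0}

```text
time_s: 18.92
eef_pos: [0.576, 0.1939, 0.2614]
eef_rot: [-0.0, 0.998, 0.065, 0.0]
wrist_force: [-0.4, -0.7, -3.6]
opening: 0.553
```

Request:
move_arm:
  moves:
    - {"gripper":0,"x":0,"y":0,"z":0.1,"roll":0}
    - {"gripper":0,"x":0,"y":0,"z":0,"roll":0}

```text
time_s: 19.18
eef_pos: [0.576, 0.1939, 0.2602]
eef_rot: [-0.0, 0.998, 0.065, -0.0]
wrist_force: [0.3, 0.5, -4.5]
opening: 0.552
```

Request:
move_arm:
  moves:
    - {"gripper":0,"x":0,"y":0,"z":0.1,"roll":0}
    - {"gripper":0,"x":0,"y":0,"z":0,"roll":0}

```text
time_s: 19.42
eef_pos: [0.5761, 0.194, 0.2601]
eef_rot: [0.0, 0.998, 0.066, 0.0]
wrist_force: [-2.9, -1.1, 3.6]
opening: 0.56
```

It touched the bed at TCP z 0.260, as predicted. Next: release and rise.

Request:
move_arm:
  moves:
    - {"gripper":100,"x":0,"y":0,"z":0,"roll":0}
    - {"gripper":100,"x":0,"y":0,"z":0,"roll":0}
    - {"gripper":100,"x":0,"y":0,"z":0,"roll":0}
    - {"gripper":100,"x":0,"y":0,"z":-3,"roll":0}
    - {"gripper":100,"x":0,"y":0,"z":-5,"roll":0}

```text
time_s: 20.05
eef_pos: [0.5753, 0.1937, 0.3379]
eef_rot: [0.0, 0.998, 0.065, -0.002]
wrist_force: [1.1, 0.2, -0.2]
opening: 0.999
```

Request:
move_arm:
  moves:
    - {"gripper":100,"x":0,"y":0,"z":-5,"roll":0}
    - {"gripper":100,"x":0,"y":0,"z":-2,"roll":10}
    - {"gripper":60,"x":0,"y":0,"z":0,"roll":10}
    - {"gripper":50,"x":0,"y":0,"z":0,"roll":10}
    - {"gripper":50,"x":0,"y":0,"z":0,"roll":10}

```text
time_s: 20.68
eef_pos: [0.576, 0.1939, 0.4094]
eef_rot: [-0.0, 0.959, -0.283, 0.0]
wrist_force: [-0.2, 0.5, 0.6]
opening: 0.497
```

Request:
move_arm:
  moves:
    - {"gripper":50,"x":0,"y":0,"z":0,"roll":10}
    - {"gripper":50,"x":0,"y":0,"z":0,"roll":10}
    - {"gripper":50,"x":0,"y":0,"z":0,"roll":10}
    - {"gripper":50,"x":0,"y":0,"z":0,"roll":10}
    - {"gripper":50,"x":0,"y":0,"z":0,"roll":10}

```text
time_s: 21.3
eef_pos: [0.576, 0.1939, 0.4093]
eef_rot: [-0.0, 0.75, -0.661, 0.0]
wrist_force: [-0.1, -0.3, -0.1]
opening: 0.499
```

```bash
python3 - <<'E'
from h import *
print(clw(0,.111))
tell((.5619,.2999,.40,-82.47),(.5619,.2999,.324,-82.47))
a=np.hstack([crop(cal("top")["img"],156,170,92,400,300),crop(cal("scene")["img"],306,175,85,400,300)])
cv2.imwrite("pics/q8.png",a)
E
```

```text
[0.56165654 0.29884312]
t 21.3 pos [0.576  0.1939 0.4093] xang -82.82 tilt [0.0002 0.    ] F [-0.1 -0.3 -0.1] open 0.499 q [0.13 0.25 1.52 0.   1.38 1.58]
 -> [0.5619 0.2999 0.4   ] roll -0.35 shift cm [-1.07e+01  1.00e-02  9.30e-01] norm 10.7
 -> [0.5619 0.2999 0.324 ] roll 0.0 shift cm [0.  0.  7.6] norm 7.6
```

View pics/q8.png

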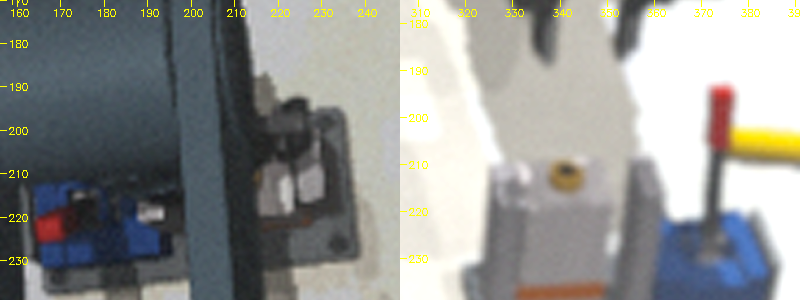

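The cartridge stands on the bed between the jaws (port at (341,206)), clear of the sliding jaw, and the lever is still up at (373,200). Next I'll go back to the lever.

Request:
move_arm:
  moves:
    - {"gripper":50,"x":-5,"y":0,"z":0,"roll":-0.3}
    - {"gripper":50,"x":-5.7,"y":0,"z":0,"roll":0}
    - {"gripper":50,"x":0,"y":0,"z":4,"roll":0}
    - {"gripper":50,"x":0,"y":0,"z":4.5,"roll":0}
    - {"gripper":50,"x":0,"y":0,"z":0,"roll":0}

```text
time_s: 22.02
eef_pos: [0.5601, 0.2996, 0.32]
eef_rot: [0.004, 0.755, -0.656, -0.002]
wrist_force: [-1.0, 0.1, 0.3]
opening: 0.499
```

Request:
move_arm:
  moves:
    - {"gripper":0,"x":0,"y":0,"z":0,"roll":0}
    - {"gripper":0,"x":0,"y":0,"z":0,"roll":0}
    - {"gripper":0,"x":0,"y":0,"z":0,"roll":0}
    - {"gripper":0,"x":0,"y":0,"z":0,"roll":0}

```text
time_s: 22.52
eef_pos: [0.5626, 0.3001, 0.327]
eef_rot: [-0.002, 0.754, -0.657, 0.001]
wrist_force: [0.3, 0.0, 6.6]
opening: 0.148
```

Request:
move_arm:
  moves:
    - {"gripper":0,"x":0.4,"y":0,"z":0,"roll":0}
    - {"gripper":0,"x":0.4,"y":0,"z":0,"roll":0}
    - {"gripper":0,"x":0.4,"y":0,"z":0,"roll":0}
    - {"gripper":0,"x":0.2,"y":0,"z":0,"roll":0}
    - {"gripper":0,"x":0,"y":0,"z":0,"roll":0}

```text
time_s: 23.15
eef_pos: [0.5644, 0.2864, 0.327]
eef_rot: [-0.002, 0.754, -0.657, 0.001]
wrist_force: [-0.5, 0.6, 7.2]
opening: 0.151
```

```bash
python3 - <<'E'
from h import *
x,y=clw(0,.09);tell((x,y,.324,-82.47))
E
```

```text
t 23.15 pos [0.5644 0.2864 0.327 ] xang -82.18 tilt [0.0042 0.0019] F [-0.5  0.6  7.2] open 0.151 q [0.28 0.38 1.52 0.   1.24 1.72]
 -> [0.5644 0.278  0.324 ] roll 0.29 shift cm [0.83 0.1  0.3 ] norm 0.9
```

Request:
move_arm:
  moves:
    - {"gripper":0,"x":0.2,"y":0,"z":0,"roll":0}
    - {"gripper":0,"x":0.2,"y":0,"z":0,"roll":0}

```text
time_s: 23.4
eef_pos: [0.5648, 0.2827, 0.327]
eef_rot: [-0.002, 0.754, -0.657, 0.001]
wrist_force: [0.1, 3.8, 6.7]
opening: 0.145
```

Request:
move_arm:
  moves:
    - {"gripper":0,"x":0.2,"y":0,"z":0,"roll":0}
    - {"gripper":0,"x":0,"y":0,"z":0,"roll":0}

```text
time_s: 23.65
eef_pos: [0.565, 0.2809, 0.327]
eef_rot: [-0.003, 0.754, -0.657, 0.001]
wrist_force: [-0.4, 4.3, 6.5]
opening: 0.152
```

Request:
move_arm:
  moves:
    - {"gripper":0,"x":0.15,"y":0,"z":0,"roll":0}
    - {"gripper":0,"x":0,"y":0,"z":0,"roll":0}

```text
time_s: 23.9
eef_pos: [0.5652, 0.2796, 0.327]
eef_rot: [-0.003, 0.754, -0.657, 0.001]
wrist_force: [-0.5, 5.0, 6.1]
opening: 0.15
```

```bash
python3 - <<'E'
from h import *
x,y=clw(0,.09);tell((x,y,.324,-82.47))
a=np.hstack([crop(cal("top")["img"],156,180,92,400,300),crop(cal("scene")["img"],306,175,85,400,300)])
cv2.imwrite("pics/q9.png",a)
E
```

```text
t 23.9 pos [0.5652 0.2796 0.327 ] xang -82.17 tilt [0.0042 0.0033] F [-0.5  5.   6.1] open 0.15 q [0.27 0.37 1.53 0.   1.23 1.7 ]
 -> [0.5644 0.278  0.324 ] roll 0.3 shift cm [0.15 0.1  0.3 ] norm 0.3
```

View pics/q9.png

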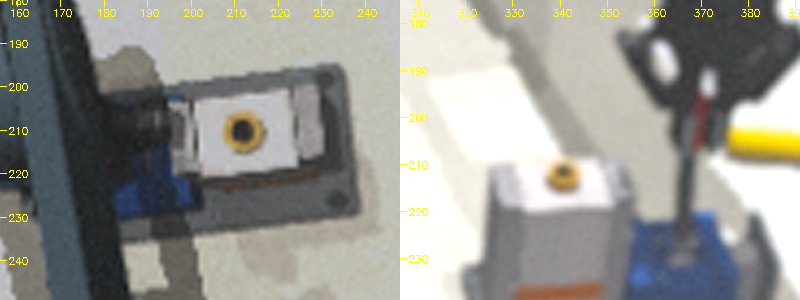

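The jaw (top at (197,209)) is now against the cartridge (port at (212,210)), and a small gap remains to the fixed jaw. I'll push on until the force rises.

Request:
move_arm:
  moves:
    - {"gripper":0,"x":0.15,"y":0,"z":0,"roll":0}
    - {"gripper":0,"x":0,"y":0,"z":0,"roll":0}

```text
time_s: 24.25
eef_pos: [0.5654, 0.2781, 0.327]
eef_rot: [-0.003, 0.754, -0.657, 0.001]
wrist_force: [-1.0, 4.3, 5.9]
opening: 0.151
```

Request:
move_arm:
  moves:
    - {"gripper":0,"x":0.15,"y":0,"z":0,"roll":0}
    - {"gripper":0,"x":0,"y":0,"z":0,"roll":0}

```text
time_s: 24.5
eef_pos: [0.5654, 0.2775, 0.327]
eef_rot: [-0.003, 0.754, -0.657, -0.0]
wrist_force: [-1.2, 8.8, 5.3]
opening: 0.15
```

Request:
move_arm:
  moves:
    - {"gripper":0,"x":0.15,"y":0,"z":0,"roll":0}
    - {"gripper":0,"x":0,"y":0,"z":0,"roll":0}

```text
time_s: 24.75
eef_pos: [0.5654, 0.277, 0.327]
eef_rot: [-0.004, 0.754, -0.657, -0.001]
wrist_force: [-1.0, 13.6, 5.4]
opening: 0.154
```

Request:
move_arm:
  moves:
    - {"gripper":0,"x":0.2,"y":0,"z":0,"roll":0}
    - {"gripper":0,"x":0,"y":0,"z":0,"roll":0}

```text
time_s: 25.0
eef_pos: [0.5653, 0.2762, 0.327]
eef_rot: [-0.005, 0.754, -0.657, -0.002]
wrist_force: [-1.4, 19.5, 4.4]
opening: 0.15
```

Request:
move_arm:
  moves:
    - {"gripper":0,"x":0.2,"y":0,"z":0,"roll":0}
    - {"gripper":0,"x":0,"y":0,"z":0,"roll":0}

```text
time_s: 25.25
eef_pos: [0.5652, 0.2754, 0.327]
eef_rot: [-0.006, 0.754, -0.657, -0.003]
wrist_force: [-1.7, 26.0, 3.3]
opening: 0.151
```

```bash
python3 - <<'E'
from h import *
x,y=clw(0,.09);tell((x,y,.324,-82.47))
c=cal("top");im=c["img"];hsv=cv2.cvtColor(im,cv2.COLOR_RGB2HSV)
sub=im[195:235,195:240].astype(int)
m=((sub[...,0]-sub[...,2])>50)
ys,xs=np.nonzero(m);k=ys<22;print("port px",xs[k].mean()+195,ys[k].mean()+195,k.sum())
w=unproj(c,[(xs[k].mean()+195,ys[k].mean()+195)],.142)[0];d=w[:2]-CL;cc,s=np.cos(CY),np.sin(CY);print("port in clamp",d[0]*cc+d[1]*s,-d[0]*s+d[1]*cc)
E
```

```text
t 25.25 pos [0.5652 0.2754 0.327 ] xang -82.11 tilt [0.0037 0.0133] F [-1.7 26.   3.3] open 0.151 q [0.26 0.37 1.54 0.01 1.23 1.69]
 -> [0.5644 0.278  0.324 ] roll 0.36 shift cm [-0.27  0.04  0.3 ] norm 0.4
port px 212.27272727272728 209.87878787878788 33
port in clamp -0.0002318232228457562 0.0010053469186363463
```

The cartridge is seated: 26 N push, port at clamp (−0.2, 1.0) mm. I'll relax slightly, then swing the lever down along the arc.

Request:
move_arm:
  moves:
    - {"gripper":0,"x":-0.4,"y":0,"z":0,"roll":0}
    - {"gripper":0,"x":0,"y":1.68,"z":0.15,"roll":0}
    - {"gripper":0,"x":0,"y":1.62,"z":0.44,"roll":0}
    - {"gripper":0,"x":0,"y":1.52,"z":0.72,"roll":0}
    - {"gripper":0,"x":0,"y":1.38,"z":0.97,"roll":0}

```text
time_s: 25.92
eef_pos: [0.5085, 0.2685, 0.3013]
eef_rot: [-0.012, 0.753, -0.658, 0.005]
wrist_force: [47.3, 26.2, -41.2]
opening: 0.113
```

```bash
python3 - <<'E'
from h import *
x,y=clw(-.095*np.cos(np.radians(50)),.09);tell((x,y,.228+.095*np.sin(np.radians(50)),-82.47))
E
```

```text
t 25.93 pos [0.5085 0.2685 0.3013] xang -82.27 tilt [0.0226 0.0119] F [ 47.3  26.2 -41.2] open 0.113 q [0.28 0.29 1.7  0.01 1.13 1.71]
 -> [0.5039 0.27   0.3008] roll 0.2 shift cm [-0.21  0.44  0.06] norm 0.5
```

The pull is radial, so the grip point has drifted off the arc. I'll release and look.

Request:
move_arm:
  moves:
    - {"gripper":50,"x":0,"y":0,"z":0,"roll":0}
    - {"gripper":50,"x":0,"y":0,"z":0,"roll":0}
    - {"gripper":50,"x":0,"y":0,"z":0,"roll":0}

```text
time_s: 26.3
eef_pos: [0.5041, 0.2655, 0.3021]
eef_rot: [-0.0, 0.754, -0.657, 0.0]
wrist_force: [-0.0, 0.1, -0.3]
opening: 0.497
```

```bash
python3 - <<'E'
from h import *
tell()
c=cal("scene");a=crop(c["img"],306,170,85,800,600);cv2.imwrite("pics/q10.png",a)
for d in (0,20,30,40,50,60,70,80,90):
    r=np.radians(d);print(d,[proj(c,[[*clw(-R*np.cos(r),.09),.073+R*np.sin(r)]]).round(1).tolist()[0] for R in(.072,.118)])
E
```

```text
t 26.3 pos [0.5041 0.2655 0.3021] xang -82.2 tilt [ 0.0009 -0.0001] F [-0.   0.1 -0.3] open 0.497 q [ 0.28  0.28  1.71 -0.    1.15  1.71]
0 [[359.9, 211.7], [356.6, 203.2]]
20 [[361.0, 206.9], [358.5, 195.3]]
30 [[361.9, 205.2], [359.8, 192.5]]
40 [[362.8, 204.2], [361.2, 190.7]]
50 [[363.8, 203.8], [362.8, 189.8]]
60 [[364.8, 204.1], [364.6, 190.1]]
70 [[365.9, 205.0], [366.4, 191.5]]
80 [[367.0, 206.6], [368.2, 193.9]]
90 [[368.1, 208.8], [370.0, 197.5]]
```

View pics/q10.png

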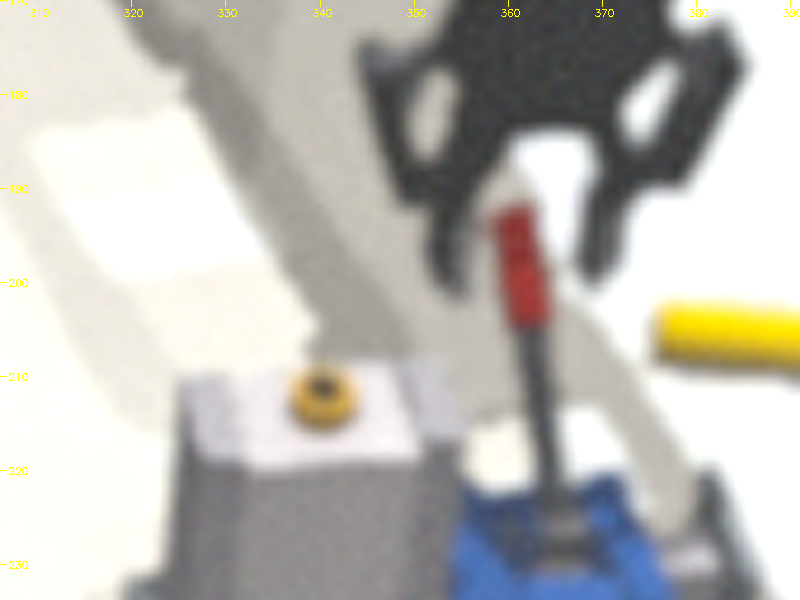

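The lever stands at roughly 38°, with the red grip running from (362,204) to (361,192). The cartridge is snug between both jaws, with its port at (340,212). I'll press the lever down from above with the fingers shut.

Request:
move_arm:
  moves:
    - {"gripper":50,"x":0,"y":0,"z":-3,"roll":0}
    - {"gripper":50,"x":0,"y":0,"z":-3,"roll":0}
    - {"gripper":0,"x":0,"y":0,"z":0,"roll":0}
    - {"gripper":0,"x":0,"y":0,"z":0,"roll":0}
    - {"gripper":0,"x":0,"y":0,"z":0,"roll":0}

```text
time_s: 26.98
eef_pos: [0.5034, 0.2655, 0.3601]
eef_rot: [0.001, 0.754, -0.657, -0.001]
wrist_force: [0.0, -1.6, -0.7]
opening: 0.002
```

```bash
python3 - <<'E'
from h import *
x,y=clw(-.085,.09);tell((x,y,.36,-82.2),(x,y,.253,-82.2))
E
```

```text
t 26.98 pos [0.5034 0.2655 0.3601] xang -82.2 tilt [-0.0023 -0.0007] F [ 0.  -1.6 -0.7] open 0.002 q [ 0.28  0.21  1.66 -0.    1.27  1.71]
 -> [0.4801 0.2669 0.36  ] roll 0.0 shift cm [-0.45  2.29  0.01] norm 2.3
 -> [0.4801 0.2669 0.253 ] roll 0.0 shift cm [ 0.   0.  10.7] norm 10.7
```

Request:
move_arm:
  moves:
    - {"gripper":0,"x":-0.45,"y":2.3,"z":0,"roll":0}
    - {"gripper":0,"x":0,"y":0,"z":2,"roll":0}
    - {"gripper":0,"x":0,"y":0,"z":1.5,"roll":0}
    - {"gripper":0,"x":0,"y":0,"z":1.5,"roll":0}
    - {"gripper":0,"x":0,"y":0,"z":0,"roll":0}

```text
time_s: 27.6
eef_pos: [0.4801, 0.2669, 0.3098]
eef_rot: [0.001, 0.754, -0.657, -0.001]
wrist_force: [0.7, -0.8, 0.3]
opening: 0.001
```

Request:
move_arm:
  moves:
    - {"gripper":0,"x":0,"y":0,"z":1.5,"roll":0}
    - {"gripper":0,"x":0,"y":0,"z":1.5,"roll":0}
    - {"gripper":0,"x":0,"y":0,"z":1,"roll":0}
    - {"gripper":0,"x":0,"y":0,"z":0.8,"roll":0}
    - {"gripper":0,"x":0,"y":0,"z":0,"roll":0}

```text
time_s: 28.22
eef_pos: [0.4802, 0.2671, 0.2628]
eef_rot: [0.0, 0.754, -0.657, -0.0]
wrist_force: [-0.0, 0.7, 1.4]
opening: 0.001
```

Request:
move_arm:
  moves:
    - {"gripper":0,"x":0,"y":0,"z":0.5,"roll":0}
    - {"gripper":0,"x":0,"y":0,"z":0.4,"roll":0}
    - {"gripper":0,"x":0,"y":0,"z":0,"roll":0}

```text
time_s: 28.6
eef_pos: [0.4801, 0.2671, 0.2548]
eef_rot: [0.001, 0.754, -0.657, -0.0]
wrist_force: [-4.3, -0.6, 8.0]
opening: 0.005
```

```bash
cat > red.py <<'E'
from h import *
tell()
for n in("top","scene"):
    c=cal(n);im=c["img"].astype(int);m=(im[...,0]-im[...,1]>60)&(abs(im[...,1]-im[...,2])<25)
    k,l,st,ce=cv2.connectedComponentsWithStats(m.astype(np.uint8))
    print(n,[(ce[i].round(1).tolist(),st[i].tolist()) for i in range(1,k) if st[i,4]>15])
    for d in(0,8,12,20,40):
        r=np.radians(d);print("  exp",d,proj(c,[[*clw(-.095*np.cos(r)-.008*np.sin(r)*-1*-1,.09),.073+.095*np.sin(r)+.008*np.cos(r)]]).round(1).tolist())
E
python3 red.py
```

```text
t 28.6 pos [0.4801 0.2671 0.2548] xang -82.18 tilt [-0.0012 -0.0003] F [-4.3 -0.6  8. ] open 0.005 q [0.29 0.31 1.78 0.   1.05 1.73]
top []
  exp 0 [[187.3, 250.6]]
  exp 8 [[186.3, 250.5]]
  exp 12 [[185.9, 250.3]]
  exp 20 [[184.8, 249.2]]
  exp 40 [[182.2, 243.6]]
scene []
  exp 0 [[358.5, 205.6]]
  exp 8 [[358.9, 202.6]]
  exp 12 [[359.2, 201.2]]
  exp 20 [[359.8, 198.8]]
  exp 40 [[361.8, 195.0]]
```

Request:
move_arm:
  moves:
    - {"gripper":0,"x":0,"y":0,"z":0.3,"roll":0}
    - {"gripper":0,"x":0,"y":0,"z":0,"roll":0}

```text
time_s: 28.95
eef_pos: [0.4802, 0.2673, 0.2542]
eef_rot: [0.001, 0.754, -0.657, -0.0]
wrist_force: [-15.0, -4.4, 28.4]
opening: -0.0
```

Request:
move_arm:
  moves:
    - {"gripper":0,"x":0,"y":0,"z":0.3,"roll":0}
    - {"gripper":0,"x":0,"y":0,"z":0,"roll":0}

```text
time_s: 29.2
eef_pos: [0.4802, 0.2674, 0.2537]
eef_rot: [0.001, 0.754, -0.657, -0.0]
wrist_force: [-24.8, -7.2, 50.6]
opening: -0.002
```

Request:
move_arm:
  moves:
    - {"gripper":0,"x":0,"y":0,"z":0.3,"roll":0}
    - {"gripper":0,"x":0,"y":0,"z":0,"roll":0}

```text
time_s: 29.45
eef_pos: [0.4803, 0.2675, 0.2532]
eef_rot: [0.001, 0.754, -0.657, -0.0]
wrist_force: [-32.4, -11.2, 71.9]
opening: -0.006
```

That's a hard stop at the expected lever height. I'll back off and verify.

Request:
move_arm:
  moves:
    - {"gripper":0,"x":0,"y":0,"z":-2,"roll":0}
    - {"gripper":0,"x":0,"y":0,"z":-5,"roll":0}
    - {"gripper":0,"x":0,"y":0,"z":-6,"roll":0}
    - {"gripper":0,"x":5,"y":2,"z":-3,"roll":0}
    - {"gripper":0,"x":5,"y":2,"z":0,"roll":0}

```text
time_s: 30.08
eef_pos: [0.4549, 0.1618, 0.4086]
eef_rot: [-0.002, 0.754, -0.657, 0.003]
wrist_force: [0.9, -0.2, -0.5]
opening: 0.002
```

Request:
move_arm:
  moves:
    - {"gripper":0,"x":6,"y":0,"z":0,"roll":0}
    - {"gripper":0,"x":6,"y":0,"z":0,"roll":0}
    - {"gripper":0,"x":6,"y":0,"z":0,"roll":0}
    - {"gripper":0,"x":6,"y":0,"z":0,"roll":0}
    - {"gripper":0,"x":4,"y":0,"z":0,"roll":0}

```text
time_s: 30.7
eef_pos: [0.4925, -0.1176, 0.4053]
eef_rot: [0.0, 0.753, -0.658, 0.001]
wrist_force: [0.6, -0.3, 0.6]
opening: 0.004
```

```bash
cat >> red.py <<'E'
o=np.load("pics/top0.npy")
c=cal("top");im=c["img"].astype(int);np.save("pics/topE.npy",c["img"])
for n,i2 in(("now",im),("t0",o.astype(int))):
    m=(i2[...,0]-np.maximum(i2[...,1],i2[...,2])>45);m[:, :150]=0;m[260:]=0
    k,l,st,ce=cv2.connectedComponentsWithStats(m.astype(np.uint8));print(n,[(ce[i].round(1).tolist(),st[i].tolist()) for i in range(1,k) if st[i,4]>8])
s=im[200:222,205:220];m=(s[...,0]-s[...,2]>45);ys,xs=np.nonzero(m);p=(xs.mean()+205,ys.mean()+200)
w=unproj(c,[p],.142)[0];d=w[:2]-CL;cc,sn=np.cos(CY),np.sin(CY);print("port",np.round(p,1),len(xs),"clamp",(d[0]*cc+d[1]*sn).round(4),(-d[0]*sn+d[1]*cc).round(4))
# jaw motion / bystander change by patch matching against the start picture
a=cv2.cvtColor(o,cv2.COLOR_RGB2GRAY);b=cv2.cvtColor(c["img"],cv2.COLOR_RGB2GRAY)
for n,(u,v,h) in dict(amber=(329,145,12),jar=(302,142,12),beaker=(403,162,15),green=(443,190,15),wrench=(347,292,14),driver=(140,280,20),carriage=(180,218,8)).items():
    r=cv2.matchTemplate(b[v-h-10:v+h+11,u-h-10:u+h+11],a[v-h:v+h+1,u-h:u+h+1],cv2.TM_CCOEFF_NORMED);_,mx,_,lo=cv2.minMaxLoc(r);print(n,"moved px",lo[0]-10,lo[1]-10,round(mx,2))
E
python3 red.py
```

```text
t 30.7 pos [ 0.4925 -0.1176  0.4053] xang -82.31 tilt [ 0.0008 -0.0008] F [ 0.6 -0.3  0.6] open 0.004 q [-0.47  0.02  1.78 -0.    1.34  0.97]
top [([186.9, 250.1], [184, 243, 6, 15, 67])]
  exp 0 [[187.3, 250.6]]
  exp 8 [[186.3, 250.5]]
  exp 12 [[185.9, 250.3]]
  exp 20 [[184.8, 249.2]]
  exp 40 [[182.2, 243.6]]
scene [([358.0, 206.4], [356, 203, 5, 8, 29])]
  exp 0 [[358.5, 205.6]]
  exp 8 [[358.9, 202.6]]
  exp 12 [[359.2, 201.2]]
  exp 20 [[359.8, 198.8]]
  exp 40 [[361.8, 195.0]]
now [([186.9, 250.4], [184, 243, 7, 16, 86])]
t0 [([187.7, 250.3], [185, 243, 7, 16, 81])]
port [212.4 209.9] 36 clamp -0.0003 0.0006
amber moved px 0 0 1.0
jar moved px 0 0 1.0
beaker moved px 0 0 1.0
green moved px 0 0 1.0
wrench moved px 1 10 0.35
driver moved px 0 0 0.99
carriage moved px -1 0 0.94
```

```bash
python3 - <<'E'
from h import *
o=np.load("pics/scene0.npy");c=cal("scene");a=cv2.cvtColor(o,cv2.COLOR_RGB2GRAY);b=cv2.cvtColor(c["img"],cv2.COLOR_RGB2GRAY)
for u,v,h in((233,207,7),(233,200,10)):
    r=cv2.matchTemplate(b[v-h-10:v+h+11,u-h-10:u+h+11],a[v-h:v+h+1,u-h:u+h+1],cv2.TM_CCOEFF_NORMED);_,mx,_,lo=cv2.minMaxLoc(r);print("wrench px",lo[0]-10,lo[1]-10,round(mx,2))
    if mx>.75 and max(abs(lo[0]-10),abs(lo[1]-10))<=2: ok=True
print(ctrl.hand_in() if 'ok' in globals() else "not handed in")
E
```

```text
wrench px 0 0 0.98
wrench px 0 0 0.98
the job is handed in; nothing more can be done
None
```

The cartridge is mounted in the clamp and the lever is locked down. I handed the job in at about 31 s of the 72 s allowed; no verdict was reported.

**What I did:**
1. Flipped the lever up and drew the jaw open.
2. Lifted the cartridge from the dock by its narrow sides and set it on the mat.
3. Regripped it by its broad sides, stood it on the bed and let go.
4. Slid the jaw in until the push reached 26 N.
5. Pressed the lever down to its stop.

**Last checks:**
- **Cartridge:** its port is at clamp (−0.3, 0.6) mm, and it touched the bed at the expected height. In the last picture I viewed, taken just before the lever went down, it stood upright.
- **Lever:** its grip is within 1 pixel of the level position in both cameras.
- **Jaw:** about 10 mm, from a 1-pixel shift against the start picture. This is the coarsest check.
- **Bystanders:** none had moved in the images. The arm hid the wrench from the top camera, where the match failed (0.35); the scene camera showed it unmoved (0.98).

**What did not go as planned:** swinging the lever down with the fingers pinched on its grip loaded the wrist to about 68 N, because the grip point had come off the arc. I let go at about 38° and pressed the lever down with shut fingers instead. That pressed as hard as about 80 N at the stop. Both are under the 120 N wrist limit.

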